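Shift a hub run-in stand up through its zigzag gate

ROBOT

A 6-joint arm with a two-finger parallel gripper is mounted at the origin on the work surface. World frame = base frame: x ahead of the robot, y to its left, z up, the work surface at z = 0. Lengths are in m, angles in rad, forces in N, time in s.
With the tool pointing down it reaches from about 0.35 to 0.975 m from the base axis. Payload 4.9 kg.
Tool frame: the origin (TCP) lies midway between the tips of the shut fingers; the grasp point (between the pads) lies 19 mm behind it; z points along the fingers, y is the direction in which the jaws open and shut (so a half turn about z gives the same grasp; the last joint's range is limited). The gripper opens to 85 mm and grips with 20 to 120 N. Pads are 22 mm wide; open, the fingers measure 114 mm over their backs; the gripper's body (76 mm by 85 mm) begins 54 mm behind the grasp point. The pads swing forward as they close: fully open they stand 13 mm farther back than shut.
Start: joints at [1.164, 0.053, 1.613, -0, 1.476, -0.119], TCP at [0.177, 0.599, 0.231] pointing down, gripper open.
Joint ranges: [-3.01, 3.01], [-1.01, 2.22], [0.06, 2.58], [-1.02, 4.17], [0.09, 2.62], [-3.14, 3.14]. Speed limits (rad/s): [2.57, 2.57, 3.14, 3.14, 3.14, 3.14].

INTERFACE

Orientations are given as a unit quaternion [w, x, y, z].
In Python, from plant import manip, cams gives the robot as it stands.
- The arm moves only by the tool jog_arm, never from a script. Its argument "targets" is a list of rows, each a list of 4 numbers: the shift along the tool's x, y, z in m, then the turn about the tool's z in degrees. A call has 1 to 5 rows; each row is the pose to reach, as a shift and turn from the pose commanded when the call began, along the tool's axes at that moment; what a row does not reach only later rows make up. A row lasts 1/12 s, in which the tool goes at most 41.7 mm and 7.16 degrees, less where a joint would pass 70% of its speed; a pose out of reach is approached as far as the arm can. A call with a gripper value outside its range is refused whole. "fingers" is the opening, from 0 (shut) to 1 (fully open), set as the call begins (left out, the last holds). The fingers move at their own pace and stop on an object; the grip force is fixed at half the most. Time passes only in rows, so rows that repeat a pose let the fingers close. It gives the time, the measured TCP pose, the force and the opening at its end, in the units of the state.
- manip.state(): the state, without advancing time (a new reading comes with each control period).
- cams.grab_frame(name): name is "side" or "top" or "wrist"; returns the picture (480x640x3 uint8, red, green, blue); there is no depth.
- cams.get_calibration(name): a dict with "camera_matrix" (3x3 intrinsics, pixels), "cam_to_world" (4x4, takes a point from camera to world coordinates). Camera axes: x right, y up, looking along -z (the intrinsics and any distortion apply to the point x, -y, -z); pixel columns grow to the right and rows downward; lengths in m; the calibration is good to about 2 mm. A picture is of the moment at which its call begins: read the wrist's pose just before it. get_calibration takes no time and is no camera call; for the wrist camera it gives the pose at the moment of the call.
- manip.job_done(): hands the job in, once; it reports no verdict.
The state is a dict: "time": time; "joint_pos": joint angles; "joint_vel": joint speeds; "joint_efforts": joint torques, N m; "tool_pos": TCP position; "tool_rot": TCP orientation; "contact_force": force on the tool from outside, world axes, zero at the start; "ft_torque": the same for the moment, N m; "gripper_width": opening from 0.0 (shut) to 1.0 (fully open).
Only numpy, scipy, OpenCV 4.12 (cv2) and the standard library are available. Lean on these libraries where they do the work, as an engineer would, in place of code of your own. Each camera call takes 0.05 s, during which the arm holds its last target. There are 200 camera calls.

TASK

The hub run-in stand on the workshop bench is parked; shift it up to its running speed. Lead the loop-handled lever forward through the zigzag gate - past the first bar by the gap in its left half, pausing a moment in the second lane, past the second bar by the gap in its right half, pausing in the third lane, then fully home to the front end of the pocket in the left half of the third bar - and let go of it there. Each bar's gap is set differently on every stand, so look or feel for it and do not force the lever; leave the other things on the bench where they are.

Things in the scene. Friction and masses are not known exactly. Their poses are not given: they have to be found in the camera images.
- stand: Fixed hub run-in stand: grey gearbox 200 (x) x 160 (y) x 144 mm high, a black hub on a cradle at its left (out to y = 252 mm, 140 mm high). Origin: centre of the gearbox's underside, on the bench; +x forward (away from the robot at yaw 0), +y left. The steel lever stands up through an 84 x 76 mm opening in the cover, centred over the origin; three fixed aluminium bars cross it along y.
- bar1 (a point): Middle of the opening (stand y = 0) at bar 1: stand x = -21 mm, z = 137 mm, axes as the stand's. The bar is 10 mm in x, 6 mm high, with one gap 15 mm wide in y for the 10 mm lever stem. The gap's centre lies 5 to 25 mm left (+y) of this point; it differs every time and no reading gives it. Behind it (-x) is the parked lane (stem centre at stand x = -36 to -31 mm).
- bar2 (a point): The same for bar 2: stand x = 3 mm, 10 mm in x. Its 15 mm gap has its centre 5 to 25 mm right (-y) of this point, not measured. Between bars 1 and 2 is the second lane (stem centre x = -11 to -7 mm), between bars 2 and 3 the third lane (x = 13 to 15 mm).
- bar3 (a point): The same for bar 3, the front one: stand x = 32 mm, 20 mm in x (22 to 42). Its 15 mm gap is a dead-end pocket with its centre 5 to 25 mm left (+y) of this point, not measured. The lever stops at its front end with the stem centre at x = 35 mm.
- loop (a point): Centre of the lever's handle: a round steel loop, inner diameter 60 mm, of 10 mm bar, open above and below. Closed fingers put down into it can push it any way. The stem runs up to the loop's front (+x) rim. With the lever upright it is at (-35, 0, 220) mm in the stand's frame, level, axes as the stand's; it tilts with the lever, up to 17 degrees fore-aft and 14 sideways.
- rocker (a joint): Fore-aft lever angle (rad) about the stand's y axis, pivot 20 mm above the bench at the stand's origin; 0 upright, positive forward (+x). Stem x at the bars = 117 mm x tan(angle): parked lane -0.29 to -0.26, second -0.09 to -0.06, third 0.11 to 0.145, end stop in the pocket 0.292. Friction keeps the lever where it is left; moving it freely takes about 1.5 N at the loop.
- lever (a joint): Sideways lever angle (rad) about the same pivot; 0 upright, positive leans left (+y), end stops at -0.25 and 0.25. Stem y at the bars is about 117 mm x tan(angle); the loop moves 1.7 times as far. Same friction.
- saddle: Bystander: black bicycle saddle about 270 mm long on steel rails, lying loose on the bench; origin at its underside.
- spare_hub: Bystander: small aluminium wheel hub 60 mm wide, 80 mm high, standing loose on its end; origin at its underside.
- spanner: Bystander: steel spanner 170 mm long, loose on the bench.
- parts_box: Bystander: open cardboard box 160 x 130 x 90 mm with hub parts stuck in it, loose on the bench; origin at its underside.

How it is judged:
On the way, in this order (a step that is already met when the one before it is completed fails the run):
1. the lever is past the first bar and pauses in the second lane (value of joint rocker between -0.12 and -0.03 rad), for 0.2 s.
2. the lever is past the second bar and pauses in the third lane (value of joint rocker between 0.08 and 0.175 rad), for 0.2 s.
At the end, for the whole second after the job is handed in: The lever rests in the front pocket of the third bar, left of the middle and within 0.03 rad (about 3 mm at the gate) of its front end, let go and still (value of joint rocker above 0.265 rad and value of joint lever above 0 rad and velocity of joint rocker between -0.05 and 0.05 rad/s); the robot touches nothing.
It fails at once if the lever is forced: more than 40 N on it from the fingers or the arm (contact force between any of the fingers, the arm and lever above 40 N).
It fails at once if a thing lying on the bench is moved more than 3 cm (distance of any of saddle, spare_hub, spanner, parts_box from where it was at the start of the episode above 0.03 m).
It also fails if it takes over 67 s, if anything falls off the work surface, if the arm or the gripper's body presses on something with over 40 N, if the wrist force passes 120 N, or if a joint passes its speed limit or range.

## Working session

There is one attempt and no reset: what is moved stays moved. The work goes in short steps, Python scripts to look and compute and a tool call to move; the robot and the scene stay as the last step left them, time stands still between calls to the robot, and variables do not carry over. Pictures are saved under pics/ and viewed, about 8 in all and at most 12, crops included, and the job is handed in when it is done.

Besides the shell and the picture viewer there is one more tool, called after ">>>" as name(argument=value, ...) on one line, values as JSON. jog_arm: Moves the arm, as the interface text tells. Its arguments: {"type":"object","properties":{"targets":{"type":"array"},"fingers":{"type":"number"}},"required":["targets"]}

```bash
mkdir -p pics; ls
python3 - <<'E'
from plant import manip,cams
import cv2
s=manip.state();print(s)
for n in("top","side"):
    im=cams.grab_frame(n);cv2.imwrite(f"pics/{n}0.png",im[...,::-1])
    c=cams.get_calibration(n);print(n,c)
E
```

```text
pics
{'time': 0.0, 'joint_pos': array([ 1.16400230e+00,  5.33626291e-02,  1.61431753e+00,  1.22744568e-05,
        1.47597127e+00, -1.18987349e-01]), 'joint_vel': array([-5.80127264e-04,  4.93222765e-04, -9.69591118e-04, -6.61815708e-04,
        9.14547525e-05, -1.50022261e-04]), 'joint_efforts': array([-1.98305373e-03, -3.93725324e+01, -3.70153105e+01, -4.45056767e-04,
        7.42614007e-03, -2.33195931e-05]), 'tool_pos': array([0.17714585, 0.59871836, 0.23004537]), 'tool_rot': array([-2.73409867e-04,  1.43407695e-01,  9.89663162e-01, -9.92435578e-04]), 'contact_force': array([-0.01966096,  0.26687962, -0.07276833]), 'ft_torque': array([ 0.06093852, -0.0931207 ,  0.02416192]), 'gripper_width': 0.9978861974898724}
top {'camera_matrix': array([[467.22229279,   0.        , 317.87139758],
       [  0.        , 467.22229279, 231.22205697],
       [  0.        ,   0.        ,   1.        ]]), 'cam_to_world': array([[-0.01344632,  0.99085669, -0.13424687,  0.40362818],
       [-0.9994433 , -0.0174181 , -0.02845509, -0.21182484],
       [-0.03053324,  0.13378951,  0.99053929,  0.94089719],
       [ 0.        ,  0.        ,  0.        ,  1.        ]])}
side {'camera_matrix': array([[469.58225176,   0.        , 310.91039406],
       [  0.        , 469.58225176, 238.4764773 ],
       [  0.        ,   0.        ,   1.        ]]), 'cam_to_world': array([[-0.16416177,  0.65689413, -0.7358947 , -0.15232203],
       [-0.98642396, -0.11258793,  0.11954802, -0.09674728],
       [-0.00432247,  0.74552938,  0.66645874,  0.76345725],
       [ 0.        ,  0.        ,  0.        ,  1.        ]])}
```

View pics/top0.png

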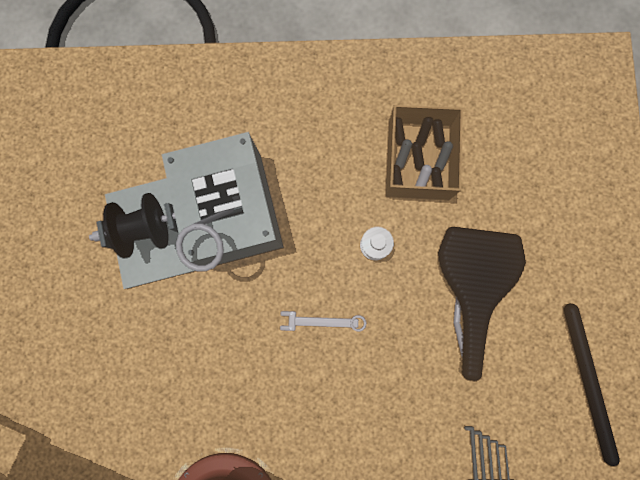

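View pics/side0.png

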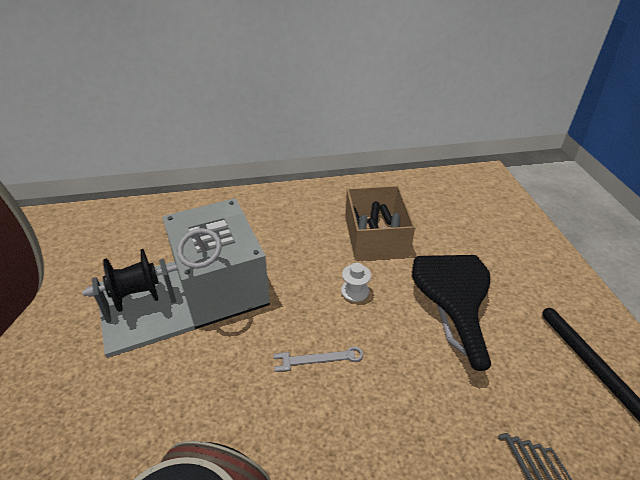

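The top view shows the stand with gearbox cover corners near (163,153), (249,133), (283,245), the opening near (217,195), and the loop near (199,247). I'll enlarge the crop.

Run:
```python
import cv2
im=cv2.imread("pics/top0.png")[120:290,150:300]
cv2.imwrite("pics/c1.png",cv2.resize(im,None,fx=5,fy=5,interpolation=cv2.INTER_CUBIC)[0:600*1+250,:][:850])
im=cv2.imread("pics/top0.png")[125:275,155:305]
cv2.imwrite("pics/c1.png",cv2.resize(im,None,fx=4,fy=4,interpolation=cv2.INTER_CUBIC))
```

```text
(no output)
```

View pics/c1.png

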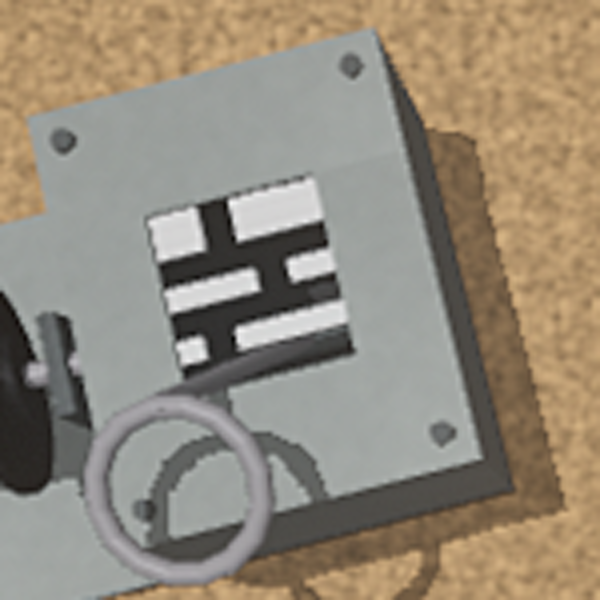

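```bash
cat > h.py <<'E'
import numpy as np
from plant import manip,cams
from scipy.optimize import least_squares
def ray(n,px):
    c=cams.get_calibration(n);K=c["camera_matrix"];T=c["cam_to_world"]
    d=np.array([(px[0]-K[0,2])/K[0,0],-(px[1]-K[1,2])/K[1,1],-1.]);return T[:3,3],T[:3,:3]@d
def atz(n,px,z):
    o,d=ray(n,px);return (o+d*(z-o[2])/d[2])[:2]
def proj(n,P):
    c=cams.get_calibration(n);K=c["camera_matrix"];T=c["cam_to_world"]
    q=T[:3,:3].T@(np.asarray(P)-T[:3,3]);return np.array([K[0,0]*q[0]/-q[2]+K[0,2],K[1,1]*-q[1]/-q[2]+K[1,2]])
def R2(a):return np.array([[np.cos(a),-np.sin(a)],[np.sin(a),np.cos(a)]])
E
python3 - <<'E'
from h import *
cr=lambda p:(p[0]/4+155-.375,p[1]/4+125-.375)
cor=[((30,117),(.1,.08)),((375,28),(.1,-.08)),((482,458),(-.1,-.08)),((148,217),(.042,.038)),((317,175),(.042,-.038)),((354,350),(-.042,-.038))]
W=[atz("top",cr(p),.144) for p,_ in cor]
f=lambda v:np.concatenate([v[:2]+R2(v[2])@np.array(s)-w for w,(_,s) in zip(W,cor)])
r=least_squares(f,[.6,.1,.2]);v=r.x;print(v,(r.fun*1e3).round(1))
for n,ps in dict(b3=[(203,228),(233,217)],b2=[(258,279),(287,271)],b1=[(206,350),(236,336)]).items():
    print(n,[(R2(-v[2])@(atz("top",cr(p),.14)-v[:2])*1e3).round(1) for p in ps])
def loop(a,b):
    p=np.array([-.035,0,.2]);p=np.array([np.cos(a)*p[0]+np.sin(a)*p[2],0,-np.sin(a)*p[0]+np.cos(a)*p[2]])
    p=np.array([p[0],p[1]*np.cos(b)-(-np.sin(b))*p[2],p[2]*np.cos(b)]);p[2]+=.02;return p
def wl(a,b):
    p=loop(a,b);return np.r_[v[:2]+R2(v[2])@p[:2],p[2]]
g=least_squares(lambda q:proj("top",wl(*q))-cr((178,488)),[-.27,0]);print(g.x,loop(*g.x),wl(*g.x),g.fun)
for P in(wl(*g.x),):print(proj("side",P))
s=manip.state()
from scipy.spatial.transform import Rotation as R
print(R.from_quat(np.roll(s["tool_rot"],-1)).as_matrix().round(3),s["time"])
E
```

```text
[ 0.57730873 -0.01397011  0.23750566] [ 0.3  0.8  0.5 -0.7 -0.2 -0.2  0.5  0.4  1.   1.2 -2.  -1.5]
b3 [array([31.6, 16.1]), array([33.,  2.])]
b2 [array([ 2.9, -2.5]), array([  3.1, -15.8])]
b1 [array([-22.3,  26.7]), array([-19.5,  12.5])]
[-0.27834995  0.20255547] [-0.08860675  0.03675135  0.19895022] [0.48254254 0.00090223 0.19895022] [0. 0.]
[199.06509862 246.83896398]
[[-0.959  0.284 -0.001]
 [ 0.284  0.959 -0.002]
 [ 0.    -0.002 -1.   ]] 0.1
```

```bash
cat >> h.py <<'E'
from scipy.spatial.transform import Rotation as R
v=np.array([.5773,-.0140,.2375])
def loop(a,b):
    return R.from_euler('y',a).apply([-.035,.2*np.sin(b),.2*np.cos(b)])+[0,0,.02]
def w(p): return np.r_[v[:2]+R2(v[2])@p[:2],p[2]]
def st():
    s=manip.state();p=s["tool_pos"];q=R2(-v[2])@(p[:2]-v[:2]);f=s["contact_force"]
    return s,np.r_[q,p[2]],np.r_[R2(-v[2])@f[:2],f[2]]
E
python3 - <<'E'
from h import *
px=(178/4+155-.375,488/4+125-.375)
g=least_squares(lambda q:proj("top",w(loop(*q)))-px,[-.27,0.1]).x;L=loop(*g)
print(g,L,w(L),proj("side",w(L)),"stem y",117*np.tan(g[1])/np.cos(g[0]))
s,q,f=st();M=R.from_quat(np.roll(s["tool_rot"],-1)).as_matrix()
T=np.r_[w(L)[:2],.265];print("tool shift",M.T@(T-s["tool_pos"]),"yaw y axis",np.degrees(np.arctan2(M[1,1],M[0,1])))
for n,a,y in(("g1",-.26,19.6),("lane2",-.075,19.6),("l2r",-.075,-9.2),("lane3",.128,-9.2),("l3l",.128,9),("end",.292,9)):
    print(n,(loop(a,np.arctan(y/117*np.cos(a)))*1e3).round(1))
E
```

```text
[-0.28349646  0.184939  ] [-0.0885918   0.03677731  0.19895229] [0.48254232 0.00090164 0.19895229] [199.0652466  246.83815215] stem y 22.797995321380558
tool shift [-0.46252374 -0.48667983 -0.03403911] yaw y axis 73.50921677760263
g1 [-84.6  32.  201.8]
lane2 [-49.7  33.  214.1]
l2r [-49.8 -15.6 216.2]
lane3 [ -9.3 -15.6 222.2]
l3l [ -9.3  15.2 222.3]
end [ 23.9  14.7 221.1]
```

>>> jog_arm(targets=[[-0.025, -0.026, -0.01, -6], [-0.052, -0.054, -0.02, -12], [-0.079, -0.083, -0.03, -18], [-0.106, -0.112, -0.034, -24], [-0.132, -0.14, -0.034, -30.1]], fingers=0)

```text
time: 0.52
tool_pos: [0.2649, 0.4262, 0.2663]
tool_rot: [0.001, -0.121, 0.993, 0.001]
contact_force: [0.8, 0.9, 0.6]
gripper_width: 0.3
```

```bash
cat > go.py <<'E'
import sys
from h import *
s,q,f=st();M=R.from_quat(np.roll(s["tool_rot"],-1)).as_matrix()
print(s["time"],"stand mm",(q*1e3).round(1),"F",f.round(1),"yawerr",(np.degrees(np.arctan2(M[1,1],M[0,1])-v[2])-90).round(2),"g",round(s["gripper_width"],2))
if len(sys.argv)>3:
    T=w(np.array([float(x) for x in sys.argv[1:4]])/1e3);print("shift",(M.T@(T-s["tool_pos"])).round(4))
E
python3 go.py -88 37 265
```

```text
0.5167 stand mm [-200.1  501.4  266.3] F [1.  0.7 0.6] yawerr 0.34 g 0.3
shift [-0.1093 -0.4651  0.0011]
```

>>> jog_arm(targets=[[-0.009, -0.039, 0], [-0.018, -0.078, 0], [-0.027, -0.117, 0], [-0.036, -0.156, 0], [-0.045, -0.195, 0]])

```text
$.targets[0]: bad value
```

>>> jog_arm(targets=[[-0.009, -0.039, 0, 0], [-0.018, -0.078, 0, 0], [-0.027, -0.117, 0, 0], [-0.036, -0.156, 0, 0], [-0.045, -0.195, 0, 0]])

```text
time: 0.93
tool_pos: [0.3539, 0.2468, 0.2649]
tool_rot: [-0.0, -0.119, 0.993, -0.0]
contact_force: [1.1, 0.0, -0.9]
gripper_width: -0.003
```

```bash
python3 go.py -88 37 265
```

```text
0.9333 stand mm [-155.7  306.   264.9] F [ 1.  -0.2 -0.9] yawerr 0.03 g -0.0
shift [-6.760e-02 -2.691e-01 -1.000e-04]
```

>>> jog_arm(targets=[[-0.009, -0.038, 0, 0], [-0.018, -0.077, 0, 0], [-0.027, -0.116, 0, 0], [-0.036, -0.155, 0, 0], [-0.045, -0.194, 0, 0]])

```text
time: 1.35
tool_pos: [0.4434, 0.0687, 0.265]
tool_rot: [0.0, -0.118, 0.993, 0.0]
contact_force: [0.9, 0.4, 0.1]
gripper_width: 0.001
```

>>> jog_arm(targets=[[-0.011, -0.037, 0, 0], [-0.022, -0.074, 0, 0], [-0.022, -0.074, 0, 0], [-0.022, -0.074, 0, 0]])

```text
time: 1.68
tool_pos: [0.4822, 0.0023, 0.2645]
tool_rot: [-0.001, -0.117, 0.993, 0.0]
contact_force: [-0.4, -0.0, -0.2]
gripper_width: -0.001
```

```bash
python3 go.py -88 37 178
python3 - <<'E'
from h import *
import cv2
im=cams.grab_frame("top")[150:280,130:290,::-1]
im2=cams.grab_frame("side")[150:280,130:290,::-1]
cv2.imwrite("pics/d1.png",cv2.resize(np.vstack([im,im2]),None,fx=2.3,fy=2.3,interpolation=cv2.INTER_CUBIC))
E
```

```text
1.6833 stand mm [-88.6  38.3 264.5] F [-0.4  0.  -0.2] yawerr -0.2 g -0.0
shift [-0.0008 -0.0013  0.0865]
```

View pics/d1.png

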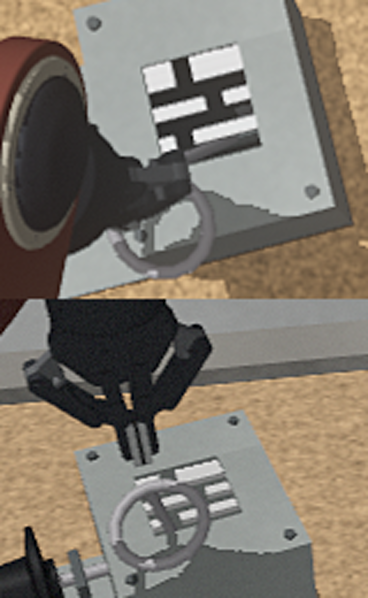

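Run:
```python
from h import *
p=manip.state()["tool_pos"];print(proj("side",p),proj("top",p),proj("side",w(loop(-.2835,.185))))
```

```text
[190.64877207 218.61309639] [184.22855809 242.75423359] [199.05877844 246.84099831]
```

The crop shows the finger tips at side pixel (191,220), which matches the predicted (190.6,218.6). The loop is centred below them, so I'll descend.

>>> jog_arm(targets=[[0, -0.001, 0.025, 0], [0, -0.001, 0.045, 0], [0, -0.001, 0.06, 0]])

```text
time: 2.03
tool_pos: [0.4812, 0.0045, 0.2036]
tool_rot: [-0.001, -0.12, 0.993, 0.0]
contact_force: [-0.1, 0.4, -0.4]
gripper_width: 0.0
```

>>> jog_arm(targets=[[0, 0, 0.012, 0], [0, 0, 0.024, 0], [0, 0, 0.024, 0]])

```text
time: 2.28
tool_pos: [0.4806, 0.004, 0.1785]
tool_rot: [-0.002, -0.119, 0.993, 0.001]
contact_force: [-0.8, -0.8, -0.4]
gripper_width: 0.004
```

```bash
python3 go.py -70 32 180
python3 - <<'E'
from h import *
import cv2
im2=cams.grab_frame("side")[180:290,140:280,::-1]
cv2.imwrite("pics/d2.png",cv2.resize(im2,None,fx=4,fy=4,interpolation=cv2.INTER_CUBIC))
E
```

```text
2.2833 stand mm [-89.8  40.2 178.5] F [-1.  -0.6 -0.4] yawerr 0.09 g 0.0
shift [-0.0198 -0.0083 -0.0015]
```

View pics/d2.png

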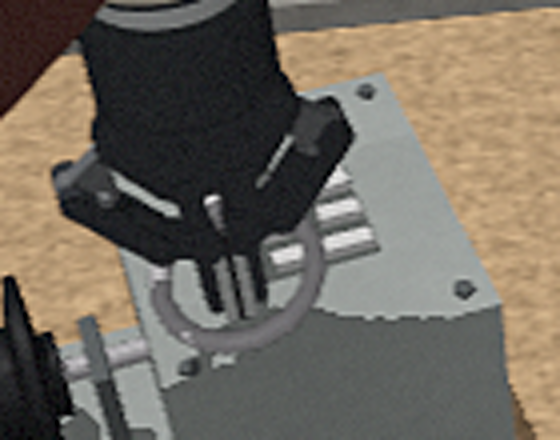

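>>> jog_arm(targets=[[0, -0.004, 0, 0], [0, -0.008, 0, 0], [0, -0.011, 0, 0], [0, -0.013, 0, 0], [0, -0.013, 0, 0]])

```text
time: 2.75
tool_pos: [0.4858, -0.0103, 0.182]
tool_rot: [0.001, -0.118, 0.993, -0.0]
contact_force: [-0.1, 0.5, 0.5]
gripper_width: -0.0
```

```bash
python3 go.py
```

```text
2.75 stand mm [-88.1  25.1 182. ] F [-0.   0.5  0.5] yawerr -0.05 g -0.0
```

>>> jog_arm(targets=[[0, -0.002, 0, 0], [0, -0.004, 0, 0], [0, -0.004, 0, 0]])

```text
time: 3.0
tool_pos: [0.4863, -0.0136, 0.1815]
tool_rot: [-0.0, -0.118, 0.993, 0.0]
contact_force: [-0.8, 1.2, 0.8]
gripper_width: 0.002
```

```bash
python3 go.py
```

```text
3.0 stand mm [-88.3  21.8 181.5] F [-0.5  1.3  0.8] yawerr -0.01 g 0.0
```

>>> jog_arm(targets=[[0, -0.002, 0, 0], [0, -0.003, 0, 0], [0, -0.003, 0, 0]])

```text
time: 3.25
tool_pos: [0.487, -0.0165, 0.1814]
tool_rot: [-0.0, -0.118, 0.993, 0.0]
contact_force: [-0.4, 1.4, 1.4]
gripper_width: -0.004
```

```bash
python3 go.py;python3 - <<'E'
from h import *
import cv2
im=cams.grab_frame("top")[170:280,150:290,::-1]
im2=cams.grab_frame("side")[190:300,140:280,::-1]
cv2.imwrite("pics/d3.png",cv2.resize(np.hstack([im,im2]),None,fx=2.8,fy=2.8,interpolation=cv2.INTER_CUBIC))
E
```

```text
3.25 stand mm [-88.4  18.8 181.4] F [-0.   1.4  1.4] yawerr 0.0 g -0.0
```

View pics/d3.png

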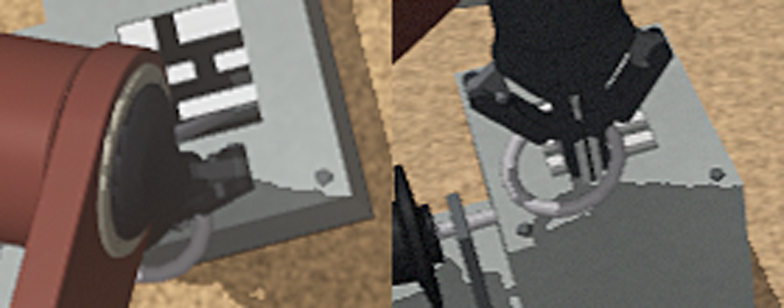

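>>> jog_arm(targets=[[0, -0.001, 0, 0], [0, 0.006, 0, 0], [-0.002, 0.013, 0, 0], [-0.008, 0.013, -0.003, 0], [-0.012, 0.013, -0.004, 0]])

```text
time: 3.77
tool_pos: [0.4962, -0.0005, 0.1857]
tool_rot: [0.0, -0.119, 0.993, -0.0]
contact_force: [-0.7, 0.2, -0.2]
gripper_width: 0.0
```

>>> jog_arm(targets=[[-0.002, 0, 0, 0], [-0.004, 0, 0, 0], [-0.004, 0, 0, 0]])

```text
time: 4.02
tool_pos: [0.4996, -0.0001, 0.1853]
tool_rot: [-0.0, -0.119, 0.993, -0.0]
contact_force: [-0.8, 0.2, 1.0]
gripper_width: 0.003
```

```bash
python3 go.py
```

```text
4.0167 stand mm [-72.2  31.7 185.3] F [-0.7  0.4  1. ] yawerr 0.01 g 0.0
```

>>> jog_arm(targets=[[-0.002, 0, 0, 0], [-0.004, 0, 0, 0], [-0.004, 0, 0, 0]])

```text
time: 4.27
tool_pos: [0.5034, 0.0008, 0.1852]
tool_rot: [-0.0, -0.118, 0.993, 0.0]
contact_force: [-2.8, -0.1, 1.7]
gripper_width: -0.003
```

```bash
python3 go.py
```

```text
4.2667 stand mm [-68.3  31.8 185.2] F [-2.7  0.6  1.7] yawerr -0.01 g -0.0
```

>>> jog_arm(targets=[[-0.001, 0, 0, 0], [-0.002, 0, 0, 0], [-0.002, 0, 0, 0]])

```text
time: 4.52
tool_pos: [0.5054, 0.0013, 0.1853]
tool_rot: [0.0, -0.118, 0.993, -0.0]
contact_force: [-2.7, 0.1, 0.7]
gripper_width: 0.003
```

```bash
python3 go.py
```

```text
4.5167 stand mm [-66.3  31.8 185.3] F [-2.6  0.8  0.7] yawerr -0.0 g 0.0
```

>>> jog_arm(targets=[[-0.001, 0, 0, 0], [-0.002, 0, 0, 0], [-0.002, 0, 0, 0]])

```text
time: 4.77
tool_pos: [0.5074, 0.0018, 0.1854]
tool_rot: [0.0, -0.119, 0.993, 0.0]
contact_force: [-1.4, 0.0, 1.2]
gripper_width: -0.003
```

```bash
python3 go.py
```

```text
4.7667 stand mm [-64.2  31.8 185.4] F [-1.3  0.3  1.2] yawerr 0.0 g -0.0
```

>>> jog_arm(targets=[[-0.001, 0, 0, 0], [-0.002, 0, 0, 0], [-0.003, 0, 0, 0], [-0.003, 0, 0, 0]])

```text
time: 5.1
tool_pos: [0.5104, 0.0026, 0.1853]
tool_rot: [0.0, -0.119, 0.993, 0.0]
contact_force: [-2.1, 0.3, 1.3]
gripper_width: -0.001
```

>>> jog_arm(targets=[[-0.001, 0, 0, 0], [-0.002, 0, 0, 0], [-0.002, 0, 0, 0]])

```text
time: 5.35
tool_pos: [0.5123, 0.003, 0.1853]
tool_rot: [0.0, -0.119, 0.993, 0.0]
contact_force: [-2.8, 0.6, 1.4]
gripper_width: -0.001
```

```bash
python3 go.py
```

```text
5.35 stand mm [-59.2  31.8 185.3] F [-2.6  1.2  1.4] yawerr 0.0 g -0.0
```

>>> jog_arm(targets=[[-0.001, 0, 0, 0], [-0.002, 0, 0, 0], [-0.003, 0, 0, 0], [-0.003, 0, 0, 0]])

```text
time: 5.68
tool_pos: [0.5152, 0.0037, 0.1853]
tool_rot: [0.0, -0.119, 0.993, 0.0]
contact_force: [-2.4, -0.3, 0.3]
gripper_width: -0.001
```

```bash
python3 go.py
```

```text
5.6833 stand mm [-56.2  31.8 185.3] F [-2.5  0.2  0.3] yawerr 0.01 g -0.0
```

>>> jog_arm(targets=[[-0.002, 0, -0.001, 0], [-0.004, 0, -0.002, 0], [-0.006, 0, -0.003, 0], [-0.008, 0, -0.003, 0], [-0.008, 0, -0.003, 0]])

```text
time: 6.1
tool_pos: [0.5232, 0.0057, 0.1882]
tool_rot: [0.0, -0.119, 0.993, 0.0]
contact_force: [-1.9, 0.5, -0.5]
gripper_width: -0.004
```

>>> jog_arm(targets=[[-0.002, 0, -0.001, 0], [-0.004, 0, -0.002, 0], [-0.006, 0, -0.003, 0], [-0.008, 0, -0.003, 0], [-0.008, 0, -0.003, 0]])

```text
time: 6.52
tool_pos: [0.5311, 0.0076, 0.1916]
tool_rot: [0.0, -0.119, 0.993, 0.0]
contact_force: [-1.1, 0.3, 0.6]
gripper_width: 0.001
```

```bash
python3 go.py
```

```text
6.5167 stand mm [-39.8  31.8 191.6] F [-1.   0.5  0.6] yawerr 0.01 g 0.0
```

>>> jog_arm(targets=[[-0.002, 0, 0, 0], [-0.004, 0, 0, 0], [-0.006, 0, 0, 0], [-0.006, 0, 0, 0]])

```text
time: 6.85
tool_pos: [0.537, 0.0089, 0.1917]
tool_rot: [0.001, -0.119, 0.993, -0.0]
contact_force: [-1.1, -0.0, 0.7]
gripper_width: -0.004
```

```bash
python3 go.py
```

```text
6.85 stand mm [-33.8  31.7 191.7] F [-1.   0.2  0.7] yawerr 0.01 g -0.0
```

>>> jog_arm(targets=[[-0.001, 0, 0, 0], [-0.002, 0, 0, 0], [-0.003, 0, 0, 0], [-0.003, 0, 0, 0]])

```text
time: 7.18
tool_pos: [0.5395, 0.0095, 0.1913]
tool_rot: [0.0, -0.118, 0.993, -0.0]
contact_force: [-1.3, 0.6, 0.5]
gripper_width: 0.003
```

>>> jog_arm(targets=[[-0.001, 0, 0, 0], [-0.001, 0, 0, 0], [-0.001, 0, 0, 0]])

```text
time: 7.43
tool_pos: [0.5404, 0.0098, 0.1913]
tool_rot: [0.0, -0.118, 0.993, -0.0]
contact_force: [-0.8, -0.6, 0.7]
gripper_width: 0.001
```

>>> jog_arm(targets=[[-0.001, 0, 0, 0], [-0.001, 0, 0, 0], [-0.001, 0, 0, 0]])

```text
time: 7.68
tool_pos: [0.5413, 0.01, 0.1913]
tool_rot: [0.0, -0.118, 0.993, -0.0]
contact_force: [-1.4, -0.3, 1.5]
gripper_width: -0.002
```

```bash
python3 go.py
```

```text
7.6833 stand mm [-29.3  31.8 191.3] F [-1.5  0.   1.5] yawerr 0.0 g -0.0
```

>>> jog_arm(targets=[[-0.001, 0, 0, 0], [-0.001, 0, 0, 0], [-0.001, 0, 0, 0]])

```text
time: 7.93
tool_pos: [0.5423, 0.0103, 0.1913]
tool_rot: [0.0, -0.119, 0.993, -0.0]
contact_force: [-1.5, 0.3, 0.3]
gripper_width: -0.001
```

>>> jog_arm(targets=[[-0.001, 0, 0, 0], [-0.001, 0, 0, 0], [-0.001, 0, 0, 0]])

```text
time: 8.18
tool_pos: [0.5431, 0.0105, 0.1913]
tool_rot: [-0.0, -0.118, 0.993, -0.0]
contact_force: [-3.3, 0.1, 1.8]
gripper_width: -0.002
```

```bash
python3 go.py
python3 - <<'E'
from h import *
import cv2
im=cams.grab_frame("top")[150:260,150:290,::-1]
im2=cams.grab_frame("side")[190:300,140:280,::-1]
cv2.imwrite("pics/d4.png",cv2.resize(np.hstack([im,im2]),None,fx=2.8,fy=2.8,interpolation=cv2.INTER_CUBIC))
E
```

```text
8.1833 stand mm [-27.4  31.8 191.3] F [-3.2  0.9  1.8] yawerr 0.0 g -0.0
```

View pics/d4.png

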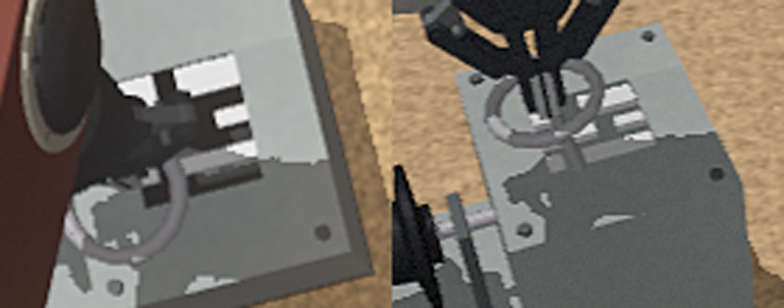

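The side crop shows the loop centred at about pixel (194.6,226.8). I'll solve for the joint angles from that.

Run:
```python
from h import *
g=least_squares(lambda q:proj("side",w(loop(*q)))-[194.6,226.8],[-.1,0.1]).x;print(g,loop(*g))
```

```text
[-0.07481804  0.16820767] [-0.04964074  0.03348312  0.21400948]
```

>>> jog_arm(targets=[[-0.001, 0, 0, 0], [-0.001, 0, 0, 0], [-0.001, 0, 0, 0]])

```text
time: 8.53
tool_pos: [0.5436, 0.0106, 0.1913]
tool_rot: [-0.001, -0.118, 0.993, -0.0]
contact_force: [-5.5, -1.2, 2.9]
gripper_width: 0.0
```

>>> jog_arm(targets=[[0.008, 0, 0, 0], [0.016, 0, 0, 0], [0.022, -0.002, 0, 0], [0.022, -0.007, 0, 0], [0.022, -0.012, 0, 0]])

```text
time: 8.95
tool_pos: [0.5255, -0.0065, 0.1914]
tool_rot: [0.0, -0.119, 0.993, -0.0]
contact_force: [-0.4, 1.0, 0.7]
gripper_width: 0.002
```

>>> jog_arm(targets=[[0, -0.003, 0, 0], [0, -0.006, 0, 0], [0, -0.009, 0, 0], [0, -0.012, 0, 0], [0, -0.012, 0, 0]])

```text
time: 9.37
tool_pos: [0.5287, -0.0183, 0.1912]
tool_rot: [-0.0, -0.118, 0.993, -0.0]
contact_force: [-1.5, 0.6, 0.3]
gripper_width: -0.003
```

```bash
python3 go.py
```

```text
9.3667 stand mm [-48.3   7.3 191.2] F [-1.3  0.9  0.3] yawerr -0.02 g -0.0
```

>>> jog_arm(targets=[[0, -0.003, 0, 0], [0, -0.006, 0, 0], [0, -0.009, 0, 0], [0, -0.012, 0, 0], [0, -0.012, 0, 0]])

```text
time: 9.78
tool_pos: [0.5314, -0.03, 0.1912]
tool_rot: [0.0, -0.118, 0.993, -0.0]
contact_force: [-1.0, -0.5, -0.4]
gripper_width: 0.0
```

```bash
python3 go.py
```

```text
9.7833 stand mm [-48.3  -4.8 191.2] F [-1.1 -0.2 -0.4] yawerr -0.02 g 0.0
```

>>> jog_arm(targets=[[0, -0.003, 0, 0], [0, -0.006, 0, 0], [0, -0.009, 0, 0], [0, -0.012, 0, 0], [0, -0.012, 0, 0]])

```text
time: 10.2
tool_pos: [0.5343, -0.0418, 0.1914]
tool_rot: [0.0, -0.118, 0.993, -0.0]
contact_force: [0.1, 1.6, -0.6]
gripper_width: -0.001
```

>>> jog_arm(targets=[[0, -0.003, 0, 0], [0, -0.006, 0, 0], [0, -0.009, 0, 0], [0, -0.012, 0, 0], [0, -0.012, 0, 0]])

```text
time: 10.62
tool_pos: [0.5371, -0.0534, 0.1914]
tool_rot: [0.0, -0.118, 0.993, -0.0]
contact_force: [0.5, 0.7, 1.0]
gripper_width: 0.001
```

```bash
python3 go.py;  python3 - <<'E'
from h import *
import cv2
im=cams.grab_frame("top")[150:260,150:290,::-1]
im2=cams.grab_frame("side")[180:290,140:280,::-1]
cv2.imwrite("pics/d5.png",cv2.resize(np.hstack([im,im2]),None,fx=2.8,fy=2.8,interpolation=cv2.INTER_CUBIC))
E
```

```text
10.6167 stand mm [-48.4 -28.9 191.4] F [0.6 0.6 1. ] yawerr -0.03 g 0.0
```

View pics/d5.png

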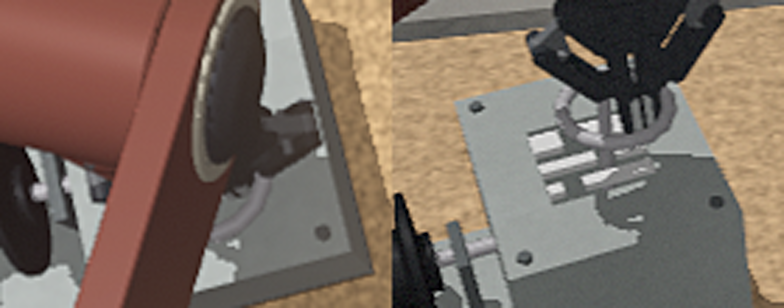

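The side crop now shows the loop at about pixel (220,218), shifted to the right.

Run:
```python
from h import *
g=least_squares(lambda q:proj("side",w(loop(*q)))-[220,218.2],[-.1,0.1]).x;print(g,loop(*g))
print(proj("side",w(loop(-.07,-.078))))
```

```text
[-0.06294591 -0.07281695] [-0.04747822 -0.01455052  0.21687331]
[220.77423751 218.67271929]
```

>>> jog_arm(targets=[[0, -0.001, 0, 0], [0, 0.003, 0, 0], [0, 0.013, 0, 0], [-0.007, 0.0135, -0.002, 0], [-0.014, 0.0135, -0.002, 0]])

```text
time: 11.13
tool_pos: [0.5479, -0.0356, 0.194]
tool_rot: [0.001, -0.119, 0.993, -0.0]
contact_force: [1.6, -0.9, 0.2]
gripper_width: -0.002
```

>>> jog_arm(targets=[[-0.002, 0, 0, 0], [-0.004, 0, 0, 0], [-0.006, 0, 0, 0], [-0.006, 0, 0, 0]])

```text
time: 11.47
tool_pos: [0.5535, -0.0349, 0.1932]
tool_rot: [-0.0, -0.119, 0.993, 0.0]
contact_force: [0.2, -0.3, -0.7]
gripper_width: -0.0
```

```bash
python3 go.py
```

```text
11.4667 stand mm [-28.1 -14.7 193.2] F [ 0.1 -0.4 -0.7] yawerr 0.01 g -0.0
```

>>> jog_arm(targets=[[-0.001, 0, 0, 0], [-0.002, 0, 0, 0], [-0.002, 0, 0, 0]])

```text
time: 11.72
tool_pos: [0.5549, -0.0346, 0.1932]
tool_rot: [-0.0, -0.118, 0.993, -0.0]
contact_force: [-1.9, 0.3, 0.6]
gripper_width: -0.002
```

```bash
python3 go.py
```

```text
11.7167 stand mm [-26.7 -14.8 193.2] F [-1.8  0.7  0.6] yawerr -0.01 g -0.0
```

>>> jog_arm(targets=[[-0.001, 0, 0, 0], [-0.001, 0, 0, 0], [-0.001, 0, 0, 0]])

```text
time: 11.97
tool_pos: [0.556, -0.0343, 0.1932]
tool_rot: [-0.0, -0.118, 0.993, -0.0]
contact_force: [-1.2, -1.2, -0.1]
gripper_width: 0.0
```

>>> jog_arm(targets=[[-0.001, 0, 0, 0], [-0.001, 0, 0, 0], [-0.001, 0, 0, 0]])

```text
time: 12.22
tool_pos: [0.5571, -0.034, 0.1933]
tool_rot: [0.0, -0.118, 0.993, -0.0]
contact_force: [-1.0, -0.5, 0.0]
gripper_width: 0.001
```

```bash
python3 go.py
```

```text
12.2167 stand mm [-24.3 -14.7 193.3] F [-1.1 -0.3  0. ] yawerr 0.0 g 0.0
```

>>> jog_arm(targets=[[-0.001, 0, 0, 0], [-0.001, 0, 0, 0], [-0.001, 0, 0, 0]])

```text
time: 12.47
tool_pos: [0.5582, -0.0337, 0.1934]
tool_rot: [0.0, -0.119, 0.993, -0.0]
contact_force: [-1.4, -0.6, -0.1]
gripper_width: -0.003
```

```bash
python3 go.py
```

```text
12.4667 stand mm [-23.2 -14.7 193.4] F [-1.5 -0.3 -0.1] yawerr 0.01 g -0.0
```

>>> jog_arm(targets=[[-0.002, 0, 0, 0], [-0.004, 0, 0, 0], [-0.006, 0, 0, 0], [-0.008, 0, 0, 0], [-0.008, 0, 0, 0]])

```text
time: 12.88
tool_pos: [0.5663, -0.0318, 0.1934]
tool_rot: [0.0, -0.119, 0.993, 0.0]
contact_force: [0.1, -1.0, 1.4]
gripper_width: 0.004
```

>>> jog_arm(targets=[[-0.002, 0, 0, 0], [-0.004, 0, -0.001, 0], [-0.006, 0, -0.002, 0], [-0.008, 0, -0.003, 0], [-0.008, 0, -0.003, 0]])

```text
time: 13.3
tool_pos: [0.5739, -0.0299, 0.1963]
tool_rot: [0.0, -0.119, 0.993, 0.0]
contact_force: [-1.6, -0.4, -1.1]
gripper_width: -0.005
```

>>> jog_arm(targets=[[-0.002, 0, 0, 0], [-0.004, 0, 0, 0], [-0.006, 0, 0, 0], [-0.008, 0, 0, 0], [-0.008, 0, 0, 0]])

```text
time: 13.72
tool_pos: [0.5817, -0.028, 0.1963]
tool_rot: [0.0, -0.119, 0.993, -0.0]
contact_force: [-1.0, -0.1, -0.8]
gripper_width: 0.001
```

```bash
python3 go.py
```

```text
13.7167 stand mm [  1.  -14.7 196.3] F [-1.   0.1 -0.8] yawerr 0.01 g 0.0
```

>>> jog_arm(targets=[[-0.002, 0, 0, 0], [-0.004, 0, 0, 0], [-0.005, 0, 0, 0], [-0.005, 0, 0, 0]])

```text
time: 14.05
tool_pos: [0.5865, -0.0269, 0.1964]
tool_rot: [0.0, -0.119, 0.993, -0.0]
contact_force: [-0.5, 0.2, -0.5]
gripper_width: 0.001
```

>>> jog_arm(targets=[[-0.001, 0, 0, 0], [-0.002, 0, 0, 0], [-0.002, 0, 0, 0]])

```text
time: 14.3
tool_pos: [0.5883, -0.0265, 0.1964]
tool_rot: [0.0, -0.118, 0.993, -0.0]
contact_force: [-1.2, -0.8, -0.2]
gripper_width: -0.002
```

>>> jog_arm(targets=[[-0.001, 0, 0, 0], [-0.001, 0, 0, 0], [-0.001, 0, 0, 0]])

```text
time: 14.55
tool_pos: [0.5892, -0.0262, 0.1964]
tool_rot: [0.0, -0.118, 0.993, -0.0]
contact_force: [-0.6, 0.5, -0.6]
gripper_width: 0.001
```

>>> jog_arm(targets=[[-0.001, 0, 0, 0], [-0.001, 0, 0, 0], [-0.001, 0, 0, 0]])

```text
time: 14.8
tool_pos: [0.5902, -0.026, 0.1963]
tool_rot: [0.0, -0.119, 0.993, -0.0]
contact_force: [-1.9, -0.8, -0.9]
gripper_width: 0.0
```

```bash
python3 go.py
```

```text
14.8 stand mm [  9.7 -14.7 196.3] F [-2.  -0.4 -0.9] yawerr 0.0 g 0.0
```

Creep on until bar 3 is felt.

>>> jog_arm(targets=[[-0.001, 0, 0, 0], [-0.001, 0, 0, 0], [-0.001, 0, 0, 0]])

```text
time: 15.05
tool_pos: [0.5912, -0.0257, 0.1963]
tool_rot: [0.0, -0.118, 0.993, -0.0]
contact_force: [-1.0, -0.2, -0.1]
gripper_width: -0.0
```

>>> jog_arm(targets=[[-0.001, 0, 0, 0], [-0.001, 0, 0, 0], [-0.001, 0, 0, 0]])

```text
time: 15.3
tool_pos: [0.592, -0.0255, 0.1962]
tool_rot: [-0.0, -0.119, 0.993, 0.0]
contact_force: [-1.6, 0.3, -0.6]
gripper_width: -0.002
```

```bash
python3 go.py;  python3 - <<'E'
from h import *
import cv2
im2=cams.grab_frame("side")[160:270,160:300,::-1]
cv2.imwrite("pics/d6.png",cv2.resize(im2,None,fx=4,fy=4,interpolation=cv2.INTER_CUBIC))
E
```

```text
15.3 stand mm [ 11.6 -14.7 196.2] F [-1.5  0.6 -0.6] yawerr 0.0 g -0.0
```

View pics/d6.png

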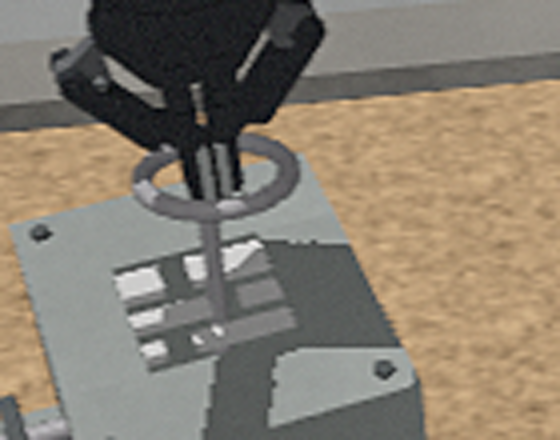

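The crop shows the loop centred at about (217,176) in the crop, which is pixel (214.2,204.1) in the frame. The stem is just ahead of bar 2.

Run:
```python
from h import *
g=least_squares(lambda q:proj("side",w(loop(*q)))-[213.9,203.8],[-.1,0.1]).x;print(g,loop(*g))
```

```text
[ 0.13456652 -0.07002166] [-0.00791718 -0.01399289  0.22240187]
```

>>> jog_arm(targets=[[-0.001, 0, 0, 0], [-0.001, 0, 0, 0], [-0.001, 0, 0, 0]])

```text
time: 15.6
tool_pos: [0.5926, -0.0254, 0.1961]
tool_rot: [-0.001, -0.118, 0.993, -0.0]
contact_force: [-2.5, -1.5, -0.4]
gripper_width: -0.001
```

>>> jog_arm(targets=[[-0.001, 0, 0, 0], [-0.001, 0, 0, 0], [-0.001, 0, 0, 0]])

```text
time: 15.85
tool_pos: [0.5931, -0.0253, 0.1961]
tool_rot: [-0.001, -0.118, 0.993, -0.0]
contact_force: [-6.9, -2.1, 0.2]
gripper_width: -0.001
```

>>> jog_arm(targets=[[0.009, 0, 0, 0], [0.018, 0, 0, 0], [0.023, 0.003, 0, 0], [0.023, 0.008, 0, 0], [0.023, 0.012, 0, 0]])

```text
time: 16.27
tool_pos: [0.5687, -0.0183, 0.1968]
tool_rot: [0.001, -0.118, 0.993, 0.0]
contact_force: [-0.5, -0.8, -0.1]
gripper_width: -0.004
```

>>> jog_arm(targets=[[0, 0.003, 0, 0], [0, 0.006, 0, 0], [0, 0.009, 0, 0], [0, 0.012, 0, 0], [0, 0.012, 0, 0]])

```text
time: 16.68
tool_pos: [0.5659, -0.0065, 0.1961]
tool_rot: [-0.0, -0.119, 0.993, 0.0]
contact_force: [0.4, -0.8, -1.0]
gripper_width: -0.002
```

```bash
python3 go.py
```

```text
16.6833 stand mm [ -9.3  10.  196.1] F [ 0.2 -0.8 -1. ] yawerr 0.04 g -0.0
```

>>> jog_arm(targets=[[0, 0.003, 0, 0], [0, 0.006, 0, 0], [0, 0.009, 0, 0], [0, 0.012, 0, 0], [0, 0.012, 0, 0]])

```text
time: 17.1
tool_pos: [0.563, 0.0052, 0.1963]
tool_rot: [-0.0, -0.119, 0.993, 0.0]
contact_force: [0.5, -1.2, -0.4]
gripper_width: -0.002
```

```bash
python3 go.py
```

```text
17.1 stand mm [ -9.3  22.  196.3] F [ 0.2 -1.3 -0.4] yawerr 0.03 g -0.0
```

Another 7 mm, then check with the side camera.

>>> jog_arm(targets=[[0, 0.002, 0, 0], [0, 0.004, 0, 0], [0, 0.006, 0, 0], [0, 0.007, 0, 0], [0, 0.007, 0, 0]])

```text
time: 17.52
tool_pos: [0.5614, 0.0116, 0.1963]
tool_rot: [-0.0, -0.119, 0.993, 0.0]
contact_force: [0.5, -0.4, -0.8]
gripper_width: 0.003
```

```bash
python3 go.py;  python3 - <<'E'
from h import *
import cv2
im2=cams.grab_frame("side")[160:270,140:280,::-1]
cv2.imwrite("pics/d7.png",cv2.resize(im2,None,fx=4,fy=4,interpolation=cv2.INTER_CUBIC))
print(proj("side",w(loop(.128,.076))))
E
```

```text
17.5167 stand mm [ -9.4  28.6 196.3] F [ 0.4 -0.5 -0.8] yawerr 0.02 g 0.0
[198.7804361  208.05403076]
```

View pics/d7.png

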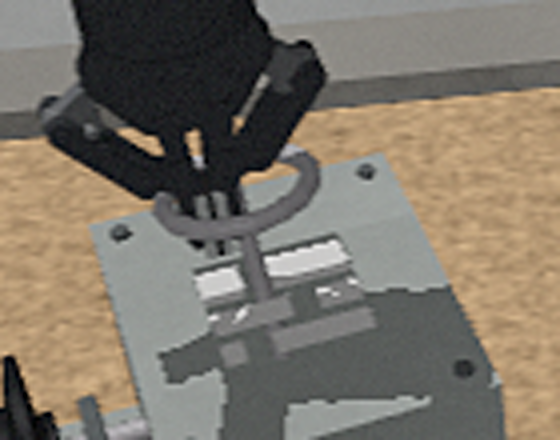

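The loop is at pixel (198.9,208.1) against the target (198.8,208.1), and the stem lines up with the bar 3 pocket.

>>> jog_arm(targets=[[0, -0.007, 0, 0], [0, -0.0135, 0, 0], [-0.006, -0.0135, 0, 0], [-0.012, -0.0135, 0, 0], [-0.016, -0.0135, 0, 0]])

```text
time: 17.98
tool_pos: [0.5811, 0.0019, 0.1964]
tool_rot: [0.0, -0.118, 0.993, 0.0]
contact_force: [-0.7, -0.3, 0.0]
gripper_width: 0.001
```

>>> jog_arm(targets=[[-0.001, 0, 0, 0], [-0.002, 0, 0, 0], [-0.003, 0, 0, 0], [-0.003, 0, 0, 0]])

```text
time: 18.32
tool_pos: [0.5832, 0.0029, 0.1962]
tool_rot: [-0.0, -0.119, 0.993, 0.0]
contact_force: [0.4, -0.7, -0.2]
gripper_width: 0.002
```

>>> jog_arm(targets=[[-0.001, 0, 0, 0], [-0.002, 0, 0, 0], [-0.002, 0, 0, 0]])

```text
time: 18.57
tool_pos: [0.585, 0.0032, 0.1963]
tool_rot: [-0.0, -0.119, 0.993, -0.0]
contact_force: [1.1, -0.7, 0.4]
gripper_width: 0.001
```

```bash
python3 go.py
```

```text
18.5667 stand mm [ 11.5  14.9 196.3] F [ 0.9 -1.   0.4] yawerr 0.01 g 0.0
```

>>> jog_arm(targets=[[-0.001, 0, 0, 0], [-0.001, 0, 0, 0], [-0.001, 0, 0, 0]])

```text
time: 18.82
tool_pos: [0.5859, 0.0034, 0.1962]
tool_rot: [-0.0, -0.118, 0.993, 0.0]
contact_force: [-1.2, 0.4, -0.3]
gripper_width: -0.004
```

>>> jog_arm(targets=[[-0.001, 0, 0, 0], [-0.001, 0, 0, 0], [-0.001, 0, 0, 0]])

```text
time: 19.07
tool_pos: [0.587, 0.0036, 0.1961]
tool_rot: [-0.0, -0.118, 0.993, 0.0]
contact_force: [-1.4, -0.5, 0.0]
gripper_width: -0.002
```

```bash
python3 go.py
```

```text
19.0667 stand mm [ 13.5  14.9 196.1] F [-1.5 -0.2  0. ] yawerr 0.0 g -0.0
```

>>> jog_arm(targets=[[-0.001, 0, 0, 0], [-0.002, 0, 0, 0], [-0.002, 0, 0, 0]])

```text
time: 19.32
tool_pos: [0.5891, 0.0041, 0.1962]
tool_rot: [-0.0, -0.119, 0.993, 0.0]
contact_force: [-1.4, 0.1, -0.2]
gripper_width: -0.003
```

>>> jog_arm(targets=[[-0.001, 0, 0, 0], [-0.002, 0, 0, 0], [-0.002, 0, 0, 0]])

```text
time: 19.57
tool_pos: [0.5911, 0.0046, 0.1963]
tool_rot: [0.0, -0.119, 0.993, 0.0]
contact_force: [-1.3, -0.3, 0.1]
gripper_width: -0.001
```

>>> jog_arm(targets=[[-0.002, 0, 0, 0], [-0.004, 0, 0, 0], [-0.005, 0, 0, 0], [-0.005, 0, 0, 0]])

```text
time: 19.9
tool_pos: [0.5962, 0.0058, 0.1964]
tool_rot: [0.0, -0.119, 0.993, 0.0]
contact_force: [-0.7, 0.2, 0.2]
gripper_width: 0.004
```

>>> jog_arm(targets=[[-0.002, 0, 0, 0], [-0.004, 0, 0, 0], [-0.005, 0, 0, 0], [-0.005, 0, 0, 0]])

```text
time: 20.23
tool_pos: [0.601, 0.007, 0.1964]
tool_rot: [0.0, -0.119, 0.993, 0.0]
contact_force: [-0.5, 0.1, 0.3]
gripper_width: 0.002
```

```bash
python3 go.py
```

```text
20.2333 stand mm [ 28.   14.8 196.4] F [-0.5  0.2  0.3] yawerr 0.01 g 0.0
```

>>> jog_arm(targets=[[-0.002, 0, 0, 0], [-0.004, 0, 0, 0], [-0.006, 0, 0, 0], [-0.006, 0, 0, 0]])

```text
time: 20.57
tool_pos: [0.607, 0.0084, 0.1964]
tool_rot: [0.0, -0.119, 0.993, -0.0]
contact_force: [0.5, -0.4, -0.6]
gripper_width: -0.0
```

>>> jog_arm(targets=[[-0.001, 0, 0, 0], [-0.002, 0, 0, 0], [-0.003, 0, 0, 0], [-0.004, 0, 0, 0], [-0.004, 0, 0, 0]])

```text
time: 20.98
tool_pos: [0.6106, 0.0093, 0.1963]
tool_rot: [0.0, -0.119, 0.993, 0.0]
contact_force: [-0.5, -0.3, 0.4]
gripper_width: -0.003
```

>>> jog_arm(targets=[[-0.001, 0, 0, 0], [-0.002, 0, 0, 0], [-0.002, 0, 0, 0]])

```text
time: 21.23
tool_pos: [0.6124, 0.0098, 0.1963]
tool_rot: [-0.0, -0.118, 0.993, 0.0]
contact_force: [-1.0, -0.3, 0.5]
gripper_width: 0.004
```

>>> jog_arm(targets=[[-0.001, 0, 0, 0], [-0.002, 0, 0, 0], [-0.002, 0, 0, 0]])

```text
time: 21.48
tool_pos: [0.6138, 0.0101, 0.1959]
tool_rot: [-0.001, -0.118, 0.993, -0.0]
contact_force: [-3.5, -0.9, 0.4]
gripper_width: 0.001
```

```bash
python3 go.py
```

```text
21.4833 stand mm [ 41.1  14.9 195.9] F [-3.6 -0.   0.4] yawerr 0.0 g 0.0
```

>>> jog_arm(targets=[[-0.001, 0, 0, 0], [-0.001, 0, 0, 0], [-0.001, 0, 0, 0]])

```text
time: 21.73
tool_pos: [0.6146, 0.0103, 0.1958]
tool_rot: [-0.001, -0.118, 0.993, -0.0]
contact_force: [-4.7, -0.8, -1.1]
gripper_width: -0.002
```

>>> jog_arm(targets=[[-0.001, 0, 0, 0], [-0.001, 0, 0, 0], [-0.001, 0, 0, 0]])

```text
time: 21.98
tool_pos: [0.6152, 0.0105, 0.1956]
tool_rot: [-0.002, -0.118, 0.993, -0.0]
contact_force: [-5.7, -1.5, -0.5]
gripper_width: 0.002
```

```bash
python3 go.py
```

```text
21.9833 stand mm [ 42.6  14.9 195.6] F [-5.9 -0.1 -0.5] yawerr -0.0 g 0.0
```

>>> jog_arm(targets=[[-0.001, 0, 0, 0], [-0.002, 0, 0, 0], [-0.002, 0, 0, 0]])

```text
time: 22.23
tool_pos: [0.6164, 0.0108, 0.1953]
tool_rot: [-0.003, -0.118, 0.993, -0.0]
contact_force: [-6.7, -2.1, 0.6]
gripper_width: 0.003
```

```bash
python3 go.py;  python3 - <<'E'
from h import *
import cv2
im2=cams.grab_frame("side")[140:250,140:280,::-1]
cv2.imwrite("pics/d8.png",cv2.resize(im2,None,fx=4,fy=4,interpolation=cv2.INTER_CUBIC))
print(proj("side",w(loop(.292,.075))),proj("side",w(loop(.265,.075))))
E
```

```text
22.2333 stand mm [ 43.8  14.9 195.3] F [-7.  -0.5  0.6] yawerr -0.0 g 0.0
[195.05114014 198.70862533] [195.6331344  200.04555888]
```

View pics/d8.png

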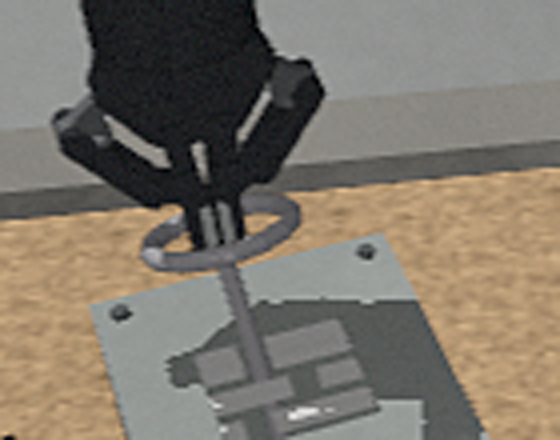

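>>> jog_arm(targets=[[-0.001, 0, 0, 0], [-0.002, 0, 0, 0], [-0.003, 0, 0, 0], [-0.003, 0, 0, 0]])

```text
time: 22.62
tool_pos: [0.6181, 0.0112, 0.1947]
tool_rot: [-0.005, -0.118, 0.993, -0.0]
contact_force: [-11.3, -2.7, 1.2]
gripper_width: 0.0
```

```bash
python3 go.py
```

```text
22.6167 stand mm [ 45.6  14.9 194.7] F [-11.6   0.1   1.2] yawerr -0.01 g 0.0
```

Seated firmly at 11 N. Now back off to the loop's centre and lift clear.

>>> jog_arm(targets=[[0.008, 0, 0, 0], [0.015, 0, 0, 0], [0.021, 0, 0, 0], [0.024, 0, 0, 0], [0.024, 0, 0, 0]])

```text
time: 23.03
tool_pos: [0.5977, 0.0062, 0.1968]
tool_rot: [0.001, -0.118, 0.993, -0.0]
contact_force: [0.7, 0.6, 0.3]
gripper_width: 0.002
```

```bash
python3 go.py 22 14.7 196
```

```text
23.0333 stand mm [ 24.6  14.8 196.8] F [0.8 0.4 0.3] yawerr -0.01 g 0.0
shift [ 0.0026 -0.0001  0.0008]
```

>>> jog_arm(targets=[[0, 0, -0.01, 0], [0, 0, -0.025, 0], [0, 0, -0.045, 0], [0, 0, -0.07, 0], [0, 0, -0.1, 0]])

```text
time: 23.45
tool_pos: [0.5974, 0.0064, 0.2966]
tool_rot: [-0.001, -0.119, 0.993, 0.0]
contact_force: [0.4, -0.1, -0.2]
gripper_width: -0.002
```

>>> jog_arm(targets=[[0.03, 0, -0.02, 0], [0.06, 0, -0.03, 0], [0.095, 0, -0.03, 0], [0.13, 0, -0.03, 0], [0.13, 0, -0.03, 0]])

```text
time: 23.87
tool_pos: [0.468, -0.0248, 0.3277]
tool_rot: [0.001, -0.118, 0.993, -0.001]
contact_force: [0.6, -0.5, -0.6]
gripper_width: 0.0
```

```bash
python3 go.py;  python3 - <<'E'
from h import *
import cv2
im=cams.grab_frame("top")[130:260,150:290,::-1]
im2=cams.grab_frame("side")[140:270,140:280,::-1]
cv2.imwrite("pics/d9.png",cv2.resize(np.hstack([im,im2]),None,fx=2.8,fy=2.8,interpolation=cv2.INTER_CUBIC))
print(proj("top",w(loop(.292,.075))),proj("side",w(loop(.292,.075))))
E
```

```text
23.8667 stand mm [-108.8   15.2  327.7] F [ 0.4 -0.6 -0.6] yawerr -0.07 g 0.0
[193.40585938 173.853363  ] [195.05114014 198.70862533]
```

View pics/d9.png

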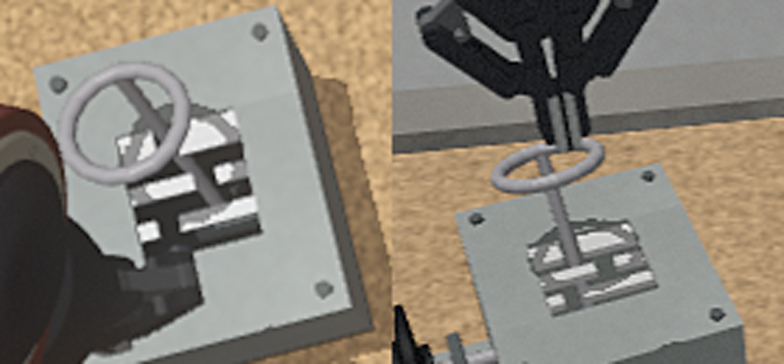

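The top view puts the loop at (195,173.9) against a predicted (193.4,173.9) for home. The side view gives (195.7,198.6) against (195.1,198.7). The gripper is clear of it, so I'll hand in.

```bash
python3 -c "
from plant import manip
print(manip.job_done())"
```

```text
the job is handed in; nothing more can be done
None
```

The lever is fully home in the front pocket of bar 3 and let go, and I handed the job in at about 24 s of the 67 s allowed. The hand-in reports no verdict, so what follows rests on my own checks.

- **Route:** With closed fingers in the loop I took the lever past bar 1 (gap about 20 mm left) and past bar 2 (gap about 9 mm right). I then took it into the bar 3 pocket (about 9 mm left). It paused well over 0.2 s in both the second and third lanes.
- **Forces:** The highest force I read was about 12 N, when I pressed the lever against the end stop on purpose. Most of the way it was 1–3 N.
- **Final position:** After I backed off and lifted clear, both cameras put the loop within about 2 pixels of where it should be at the end stop. That matches rocker about 0.29 rad and lever about +0.07 rad. The force reading was near zero, and the gripper was over 100 mm above and behind the lever.
- **Bystanders:** The arm never went near the other things on the bench. I did not measure their positions again at the end.

None of the checks failed or disagreed beyond 1–2 mm of sensor noise. One jog call was refused because its rows had three numbers instead of four; it moved nothing.

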